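# Open the cam lock, push the slide home and lock the bar in the fixture

## Task

Seat and lock the flat bar in the cam-lock fixture with fingertip pushes only: push the lever by its red knob right round to its far stop so the cam's low point faces the slide, push the slide forward by its upright push plate until it has the bar home and square against the fence, then push the lever all the way back to its first stop to lock the slide there. Do not take the knob or the push plate between the fingers, keep the hand off the bar and never lift it (only the slide may move it), and leave the other things on the bench where they are.

Things in the scene. Friction and masses are not known exactly. Their poses are not given: they have to be found in the camera images.
- cam_fixture: Fixture screwed to the bench: grey steel base plate 10 mm thick, x -80 to 132, y -70 to 145 mm. Origin: on the bench top, on the cam's pivot axis. x is forward (from push plate to fence), y left (from cam to slide), z up. The slide runs along x at y 66 mm between two dark rails 22 mm high; a dark fence 38 mm high crosses the far end. All heights given here are above the bench top.
- cam_lever (a joint): Turn of cam and lever about the upright pivot, rad. 0 = locked, high point toward the slide, lever along fixture -x on its first stop. Grows counter-clockwise from above, the knob passing on the fixture's -y side, to 2.27 = low point toward the slide, lever on its far stop. The slide's roller passes only above about 1.9. Starts 0 to 0.25. Stays where left; takes about 4 N at the knob.
- cam_pivot (a point): Top centre of the lever's hub, on the pivot axis, 44 mm high. Below it the eccentric: a steel disc of radius 22 mm, centre 8 mm off the pivot, top 26 mm high, a red dot at its low point. The lever is a dark flat bar 12 mm wide, 36 to 44 mm high. Two steel stop pins, 8 mm thick and 46 mm high, stand beside the lever's end positions, 46 mm from the pivot.
- lever_knob (a point): On the axis of the lever's upright red knob, 64 mm high. The knob is a round post of 18 mm diameter, from 44 to 84 mm high, fixed to the lever 75 mm from the pivot axis.
- follower_slide (a joint): Travel of the steel slide along fixture x, m. 0 = fully back (starts 0 to 0.005); about 0.057 = bar home on the fence. No spring; stays where left. Takes about 3 N, 6 N with the bar. Its brass roller (at fixture y 28 mm) stops on the cam after about 12 mm unless the cam is low. The cam turned back to 0 behind the roller keeps the slide forward and takes up the last 2 mm.
- push_plate (a point): Centre of the slide's upright push plate (dark steel, black rubber face toward the robot), 56 mm high. The plate is 12 mm thick along x, its rubber face 6.5 mm behind this point, 44 mm wide along y, its top 70 mm high; its back is free of other parts above 35 mm height. Axes as the fixture's.
- fence (a point): Middle of the fence, between its two brass pads and in the plane of their faces, 20 mm high. Axes as the fixture's; the bar lies on the -x side.
- flat_bar: The workpiece: loose dark flat bar 42 x 229 x 8 mm (x, y, z), about 0.6 kg, lying across the fixture on two rests, underside 16 mm and top 24 mm high. Origin: centre of its underside. It starts 9 to 18 mm short of the fence at its middle and up to 0.05 rad askew; seated, its origin lies 21 mm from the fence along fixture -x.
- hex_key: Bystander: black 8 mm hex key, 37 x 114 x 7 mm, lying on the base plate under the path of the lever. Origin: centre of its underside.
- soapstone_holder: Bystander: grey marking-stick holder, 14 x 135 x 12 mm, lying on the base plate left of the slide. Origin: centre of its underside.
- layout_bottle: Bystander: blue squeeze bottle with black nozzle, 42 mm across, 129 mm high, standing right of the fixture. Origin: centre of its underside.
- paint_can: Bystander: blue spray can, 65 mm across, 210 mm high, standing right of the fixture. Origin: centre of its underside.

How it is judged:
By the outcome, as a careful person would: the job done as asked, in the order asked, and still so for the second after the job is handed in, with the robot touching nothing.
It also fails if it takes over 72 s, if anything falls off the work surface, if the arm or the gripper's body presses on something with over 40 N, if the wrist force passes 120 N, or if a joint passes its speed limit or range.

## Robot

A 6-joint arm with a two-finger parallel gripper is mounted at the origin on the work surface; the furniture and walls round the work are solid. World frame = base frame: x ahead of the robot, y to its left, z up, the work surface at z = 0. Lengths are in m, angles in degrees, forces in N, time in s.
With the tool pointing down it reaches from about 0.35 to 1 m from the base axis. Payload 7.1 kg.
Tool frame: the origin (TCP) lies midway between the tips of the shut fingers; the grasp point (between the pads) lies 19 mm behind it (grip_point_offset is the distance from the TCP to the grasp point, in m); y points along the fingers, z is the direction in which the jaws open and shut, and the axes are right-handed (so a half turn about y gives the same grasp; the last joint's range is limited). The gripper opens to 85 mm and grips with 20 to 120 N. Pads are 22 mm wide; open, the fingers measure 114 mm over their backs; the gripper's body (76 mm by 85 mm) begins 54 mm behind the grasp point. The pads swing forward as they close: fully open they stand 13 mm farther back than shut.
Start: joints at [65.317, 24.242, 93.386, -0, 62.372, -1.089], TCP at [0.25, 0.573, 0.231] pointing down, gripper open.
Joint ranges: [-172.04, 172.04], [-51.8, 120.97], [4.93, 147.93], [-75.15, 255.16], [6.16, 154.13], [-145.62, 145.62]. Speed limits (degrees/s): [136.94, 136.94, 172.46, 180, 180, 180].

## Interface

Orientations are given as [roll, pitch, yaw] about the fixed x, y, z axes, in that order (R = Rz(yaw) Ry(pitch) Rx(roll)).
In Python, from workcell import * gives the robot as it stands.
- The arm moves only by the tool arm_command, never from a script. Its argument "targets" is a list of rows, each an object with "dp": the shift along the tool's x, y, z in mm, a list of three; "twist": the turn about the tool's y in rad; "jaw": the finger opening in mm, from 0 to 85.4. In form: [{"dp": [dx, dy, dz], "twist": twist, "jaw": jaw}, ...]. A call has 1 to 12 rows; each row shifts and turns the commanded pose from where the row before left it, along the tool's axes as they then stand; what a row does not reach is not made up. A row lasts 1/10 s, in which the tool goes at most 50 mm and 8.59 degrees, less where a joint would pass 70% of its speed; a pose out of reach is approached as far as the arm can. A call is refused whole if a number of a shift passes 50 or a number of a turn 0.15, either way. A call with a gripper value outside its range is refused whole. The fingers move at their own pace and stop on an object; the grip force is fixed at half the most. Time passes only in rows, so rows that do not move let the fingers close. It gives the time, the measured TCP pose, the force and the opening at its end, in the units of the state.
- get_state(): the state, without advancing time (a new reading comes with each control period).
- camera(name): name is "scene" or "top" or "wrist"; returns a dict with "pixels" (480x640x3 uint8, red, green, blue), "z_map" (480x640 float32, m along the optical axis (not along the pixel's ray), 0 where there is no reading), "fx", "fy", "cx", "cy" (pixels), "world_to_cam" (4x4, takes a point from world to camera coordinates); the wrist camera has in their place "tool_from_camera" (4x4, takes a point from camera to tool coordinates, whose origin is the TCP and whose axes are the tool frame's). Camera axes: x right, y down, z forward; pixel columns grow to the right and rows downward; lengths in m; the calibration is good to about 2 mm. The wrist camera is an equidistant fisheye: a pixel r from the principal point sees the ray r / f radians off the axis. A picture is of the moment at which its call begins: read the wrist's pose just before it.
- close_job(): hands the job in, once; it reports no verdict.
The state is a dict: "time_s": time; "joint_pos": joint angles; "dq": joint speeds; "tau": joint torques, N m; "ee_pos": TCP position; "orientation": TCP orientation; "contact_force": force on the tool from outside, world axes, zero at the start; "moment": the same for the moment, N m; "gripper_width": finger opening in m.
Only numpy, scipy, OpenCV 4.12 (cv2) and the standard library are available. Lean on these libraries where they do the work, as an engineer would, in place of code of your own. Each camera call takes 0.05 s, during which the arm holds its last target. There are 200 camera calls.

## Working session

There is one attempt and no reset: what is moved stays moved. The work goes in short steps, Python scripts to look and compute and a tool call to move; the robot and the scene stay as the last step left them, time stands still between calls to the robot, and variables do not carry over. Pictures are saved under pics/ and viewed, about 8 in all and at most 12, crops included, and the job is handed in when it is done.

Besides the shell and the picture viewer there is one more tool, called as name(argument=value, ...), one argument or row to a line, values as JSON. arm_command: Moves the arm, as the interface text tells. Its arguments: {"type":"object","properties":{"targets":{"type":"array"}},"required":["targets"]}

```bash
mkdir -p pics; cat > h.py <<'E'
from workcell import *
import numpy as np, cv2
def shot(n,f):
    c=camera(n); cv2.imwrite('pics/'+f,c['pixels'][:,:,::-1]); np.savez('pics/'+f+'.npz',**{k:np.array(v) for k,v in c.items()}); return c
def pts(c):
    z=c['z_map']; v,u=np.mgrid[:480,:640]
    P=np.stack([(u-c['cx'])/c['fx']*z,(v-c['cy'])/c['fy']*z,z,np.ones_like(z)],-1)
    return (P@np.linalg.inv(c['world_to_cam']).T)[...,:3]
E
python3 - <<'E'
from h import *
s=get_state(); print(s)
a=shot('scene','s1.png');b=shot('top','t1.png')
for c in(a,b): print(np.linalg.inv(c['world_to_cam'])[:3].round(3),c['fx'])
cv2.imwrite('pics/both1.png',cv2.resize(np.hstack([a['pixels'],b['pixels']])[:,:,::-1],(800,300)))
E
```

```text
{'time_s': 0.0, 'joint_pos': array([ 6.53160780e+01,  2.42851150e+01,  9.34327828e+01, -2.93562262e-04,
        6.23724389e+01, -1.08932672e+00]), 'dq': array([-0.06546849,  0.06403629, -0.02509848,  0.01901075, -0.08688949,
        0.04449589]), 'tau': array([ 8.68168609e-04, -5.57375836e+01, -2.81748104e+01, -9.22493041e-05,
        7.23432109e-03,  4.22167219e-06]), 'ee_pos': array([0.24991473, 0.57224754, 0.23052898]), 'orientation': array([-9.00903254e+01,  1.45758030e-03, -2.35944601e+01]), 'contact_force': array([ 0.15460141, -0.54805037,  0.21820532]), 'moment': array([-0.03014454, -0.02888003, -0.02647018]), 'gripper_width': 0.08538509569784294}
[[-0.846  0.259 -0.465  0.942]
 [ 0.532  0.389 -0.752  0.489]
 [-0.013 -0.884 -0.467  0.461]] 468.6303299697387
[[-0.143 -0.958  0.249  0.326]
 [-0.99   0.14  -0.032 -0.119]
 [-0.004 -0.251 -0.968  0.954]] 587.8218322589202
```

View pics/t1.png

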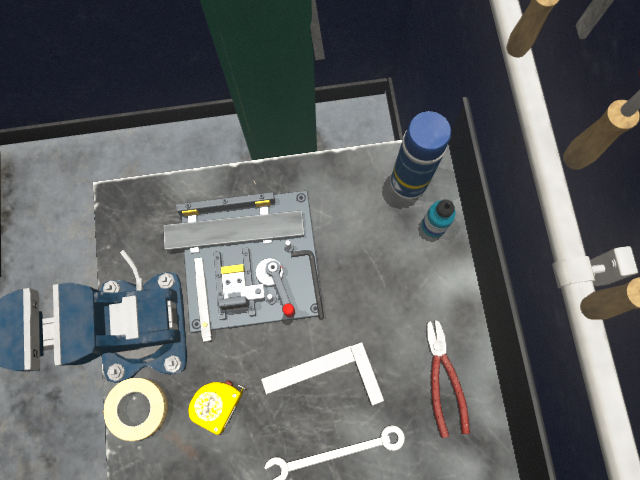

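View pics/s1.png

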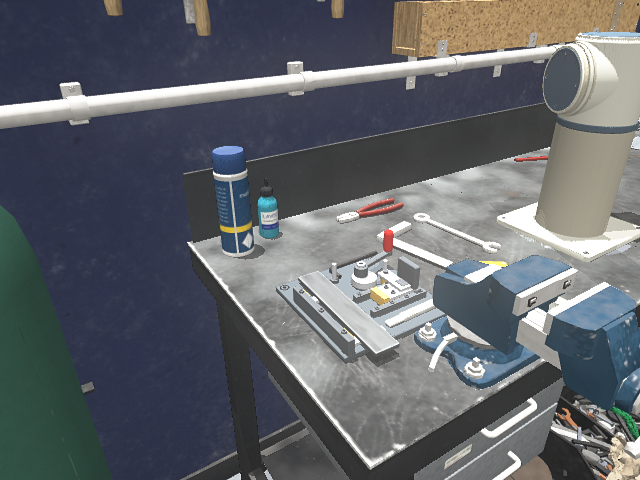

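Top view: knob at (289,310), hub at (270,271), push plate at (232,300), bar from (165,237) to (303,225). Hex key is right of the hub, near (315,275). Next I measure and zoom in.

```bash
python3 - <<'E'
from h import *
c=dict(np.load('pics/t1.png.npz'));im=c['pixels'];P=pts(c)
hsv=cv2.cvtColor(im,cv2.COLOR_RGB2HSV)
roi=np.zeros((480,640),bool);roi[185:345,160:330]=1
red=roi&((hsv[...,0]<6)|(hsv[...,0]>174))&(hsv[...,1]>150)&(hsv[...,2]>90)
n,l,st,ce=cv2.connectedComponentsWithStats(red.astype(np.uint8))
for i in range(1,n):
  if st[i,4]>3:
    q=P[l==i]; print('red',ce[i].round(1),st[i,4],np.median(q,0).round(4),q[:,2].max().round(3),q[q[:,2]>q[:,2].max()-.004].mean(0).round(4))
yel=roi&(hsv[...,0]>18)&(hsv[...,0]<35)&(hsv[...,1]>150)&(hsv[...,2]>90)
n,l,st,ce=cv2.connectedComponentsWithStats(yel.astype(np.uint8))
for i in range(1,n):
  if st[i,4]>3: print('yel',ce[i].round(1),st[i,4],np.median(P[l==i],0).round(4))
# base plate
m=(roi&(abs(P[...,2]-.010)<.004)).astype(np.uint8)
m=cv2.morphologyEx(m,cv2.MORPH_OPEN,np.ones((3,3)))
q=P[m>0][:,:2]; r=cv2.minAreaRect((q*1000).astype(np.float32)); print('base',r)
print('table z',np.median(P[345:360,200:330,2]))
for n_,lo,hi,(u0,u1,v0,v1) in [('hub',.040,.048,(255,285,255,285)),('plate',.06,.08,(210,255,285,315)),('bar',.02,.03,(160,310,205,255))]:
  s=np.zeros_like(roi);s[v0:v1,u0:u1]=1;s&=(P[...,2]>lo)&(P[...,2]<hi);q=P[s]
  print(n_,len(q),q.mean(0).round(4) if len(q) else'',cv2.minAreaRect((q[:,:2]*1000).astype(np.float32)) if len(q) else '')
cv2.imwrite('pics/t1c.png',cv2.resize(im[185:345,150:340,::-1],None,fx=4,fy=3.75/1,interpolation=cv2.INTER_CUBIC)[:600])
E
```

```text
red [288.3 309.7] 118 [ 0.4424 -0.0805  0.0842] 0.954 [ 0.3264 -0.1187  0.9542]
yel [262.2 201.7] 30 [ 0.6303 -0.0578  0.0346]
yel [189.  211.3] 41 [0.632  0.0624 0.0343]
yel [227.9 270.4] 23 [0.5263 0.0089 0.0308]
yel [239. 271.] 5 [ 0.5219 -0.0078  0.0307]
yel [223.4 272.8] 5 [0.5229 0.0171 0.0307]
base ((543.9699096679688, -25.34174346923828), (215.23178100585938, 212.30584716796875), 89.23399353027344)
table z 0.0012514183632302278
hub 198 [ 0.5082 -0.065   0.0448] ((508.6241760253906, -63.81585693359375), (41.119842529296875, 22.471240997314453), 5.890270709991455)
plate 269 [0.4687 0.0031 0.0697] ((469.5779113769531, 3.8451576232910156), (44.05794906616211, 13.837775230407715), 88.73883819580078)
bar 3717 [ 0.5937 -0.0045  0.0246] ((593.1690673828125, -8.471992492675781), (236.80917358398438, 84.83011627197266), 83.480712890625)
```

View pics/t1c.png

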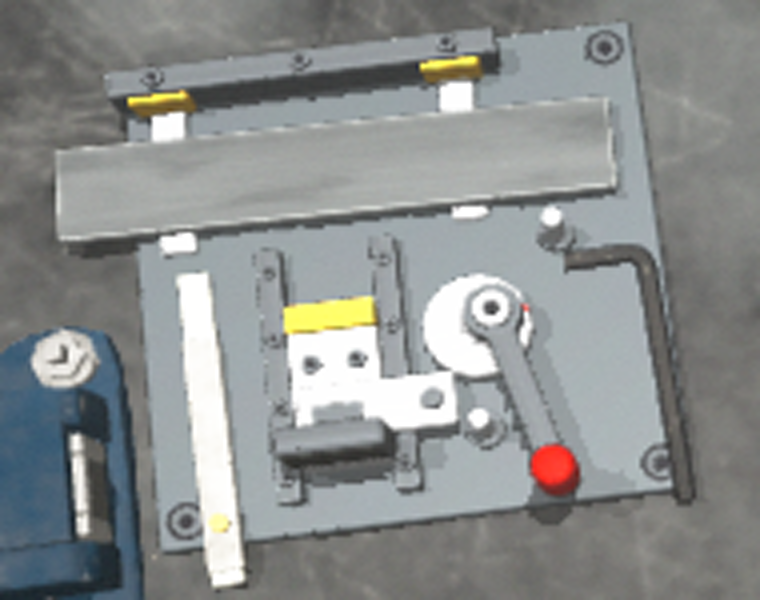

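```bash
cat >> h.py <<'E'
PIV=np.array([517.5,-62.4]); FY=np.radians(-.8)
def L2W(l): c,s=np.cos(FY),np.sin(FY); return PIV+np.array([c*l[0]-s*l[1],s*l[0]+c*l[1]])
def lever_wp(th,off,z,cap=25):  # finger centre at knob + off along tangent (mm)
    p=75*np.array([-np.cos(th),-np.sin(th)]);t=np.array([np.sin(th),-np.cos(th)])
    return [*L2W(p+off*t),z,min(np.degrees(th)-90.8,cap)]
def cur():
    s=get_state();return [*(s['ee_pos']*1000),s['orientation'][2]]
def plan(wps,step=40):  # prints rows [dp],twist, n times
    c=np.array(cur());print('cur',c.round(1))
    for w in wps:
        w=np.array(w,float);d=w-c;n=max(1,int(np.ceil(max(np.linalg.norm(d[:3])/step,abs(d[3])/7.5))))
        for i in range(n):
            y=np.radians(c[3]);dx,dy,dz=d[:3]/n
            print([round(dx*np.cos(y)+dy*np.sin(y),1),round(-dz,1),round(-dx*np.sin(y)+dy*np.cos(y),1)],round(-np.radians(d[3]/n),3))
            c=c+d/n
        print('  ->',w.round(1))
E
python3 - <<'E'
from h import *
c=dict(np.load('pics/t1.png.npz'));P=pts(c)
for n,(u0,u1,v0,v1) in dict(vise=(0,190,265,380),bottle=(420,458,195,240),can=(385,452,110,205)).items():
  q=P[v0:v1,u0:u1].reshape(-1,3);q=q[(q[:,2]>.04)&(q[:,2]<.5)];print(n,q.min(0).round(3),q.max(0).round(3))
plan([lever_wp(.25,-32,230)],45)
E
```

```text
vise [0.405 0.086 0.04 ] [0.532 0.309 0.157]
bottle [ 0.537 -0.355  0.04 ] [ 0.578 -0.314  0.131]
can [ 0.556 -0.388  0.04 ] [ 0.71  -0.277  0.215]
cur [249.9 572.3 230.6 -23.6]
[np.float64(28.0), np.float64(0.0), np.float64(-33.0)] 0.062
[np.float64(30.0), np.float64(0.0), np.float64(-31.2)] 0.062
[np.float64(31.8), np.float64(0.0), np.float64(-29.3)] 0.062
[np.float64(33.6), np.float64(0.0), np.float64(-27.3)] 0.062
[np.float64(35.2), np.float64(0.0), np.float64(-25.1)] 0.062
[np.float64(36.7), np.float64(0.0), np.float64(-22.9)] 0.062
[np.float64(38.0), np.float64(0.0), np.float64(-20.6)] 0.062
[np.float64(39.2), np.float64(0.0), np.float64(-18.2)] 0.062
[np.float64(40.3), np.float64(0.0), np.float64(-15.8)] 0.062
[np.float64(41.2), np.float64(0.0), np.float64(-13.3)] 0.062
[np.float64(41.9), np.float64(0.0), np.float64(-10.7)] 0.062
[np.float64(42.5), np.float64(0.0), np.float64(-8.1)] 0.062
[np.float64(42.9), np.float64(0.0), np.float64(-5.5)] 0.062
[np.float64(43.2), np.float64(0.0), np.float64(-2.9)] 0.062
[np.float64(43.2), np.float64(0.0), np.float64(-0.2)] 0.062
  -> [437.1 -48.8 230.  -76.5]
```

arm_command(
  targets=[
    {"dp": [28,0,-33],"twist": 0.062,"jaw": 0},
    {"dp": [30,0,-31],"twist": 0.062,"jaw": 0},
    {"dp": [32,0,-29],"twist": 0.062,"jaw": 0},
    {"dp": [33.5,0,-27],"twist": 0.062,"jaw": 0},
    {"dp": [35,0,-25],"twist": 0.062,"jaw": 0},
    {"dp": [36.5,0,-23],"twist": 0.062,"jaw": 0},
    {"dp": [38,0,-20.5],"twist": 0.062,"jaw": 0},
    {"dp": [39,0,-18],"twist": 0.062,"jaw": 0},
    {"dp": [40,0,-16],"twist": 0.062,"jaw": 0},
    {"dp": [41,0,-13],"twist": 0.062,"jaw": 0},
    {"dp": [42,0,-11],"twist": 0.062,"jaw": 0},
    {"dp": [42,0,-8],"twist": 0.062,"jaw": 0},
  ],
)

```text
time_s: 1.3
ee_pos: [0.3985, 0.0756, 0.2313]
orientation: [-90.0, -0.0, -66.4]
contact_force: [0.5, 0.1, -0.8]
gripper_width: -0.0001
```

arm_command(
  targets=[
    {"dp": [43,0,-5],"twist": 0.062,"jaw": 0},
    {"dp": [43,0,-3],"twist": 0.062,"jaw": 0},
    {"dp": [35,0,0],"twist": 0.062,"jaw": 0},
    {"dp": [0,0,0],"twist": 0,"jaw": 0},
    {"dp": [0,0,0],"twist": 0,"jaw": 0},
  ],
)

```text
time_s: 1.8
ee_pos: [0.433, -0.0394, 0.231]
orientation: [-90.0, 0.0, -77.0]
contact_force: [0.8, 0.9, 0.1]
gripper_width: -0.0001
```

```bash
python3 - <<'E'
from h import *
s=get_state();print(s['time_s'],s['joint_pos'].round(1),s['contact_force'].round(1),s['gripper_width'])
c=shot('wrist','w1.png');print(c['tool_from_camera'].round(3),c['fx'],c['cx'],c['cy'])
plan([lever_wp(.25,-32,100),lever_wp(.25,-32,55)])
E
```

```text
1.8 [ -6.8   8.  116.4   0.   55.6 -19.8] [0.8 0.9 0.1] -0.0001391506389874947
[[-0.001  0.952  0.306 -0.078]
 [ 0.    -0.306  0.952 -0.143]
 [ 1.     0.001  0.    -0.001]
 [ 0.     0.     0.     1.   ]] 371.64829954431775 320.68044611886 238.92707517386972
cur [432.7 -38.7 231.  -76.9]
[np.float64(2.7), np.float64(32.7), np.float64(0.5)] -0.002
[np.float64(2.7), np.float64(32.7), np.float64(0.5)] -0.002
[np.float64(2.7), np.float64(32.7), np.float64(0.5)] -0.002
[np.float64(2.7), np.float64(32.7), np.float64(0.5)] -0.002
  -> [437.1 -48.8 100.  -76.5]
[np.float64(-0.0), np.float64(22.5), np.float64(-0.0)] -0.0
[np.float64(-0.0), np.float64(22.5), np.float64(-0.0)] -0.0
  -> [437.1 -48.8  55.  -76.5]
```

View pics/w1.png

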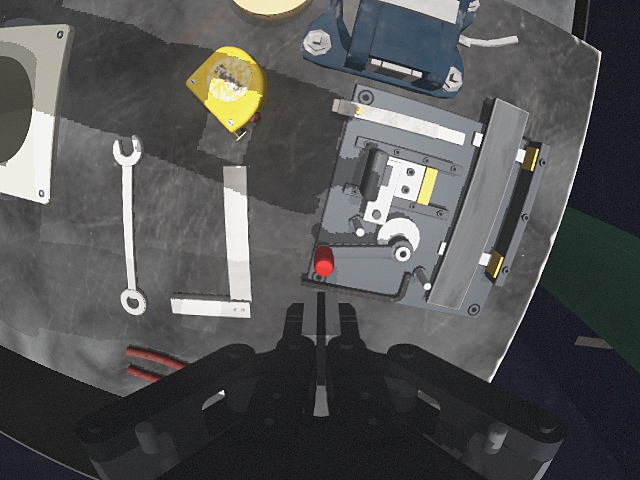

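Wrist view: closed fingertips at about (320,300), knob at (324,260), hub at (402,253), push plate at (374,172). I cross-check the positions by ray casting.

```bash
cat >> h.py <<'E'
def wray(c,s,u,v,h):
    from scipy.spatial.transform import Rotation as R
    d=np.array([u-c['cx'],v-c['cy']]);r=np.hypot(*d);a=r/c['fx']
    T=c['tool_from_camera'];R0=R.from_euler('xyz',s['orientation'],degrees=True).as_matrix()
    dr=R0@T[:3,:3]@np.array([*(d/r*np.sin(a)),np.cos(a)]);o=s['ee_pos']+R0@T[:3,3]
    return (o+dr*(h-o[2])/dr[2])*1000
E
python3 - <<'E'
from h import *
c=dict(np.load('pics/w1.png.npz'));s=get_state()
hsv=cv2.cvtColor(c['pixels'],cv2.COLOR_RGB2HSV)
for n,u,v,h in [('hub',402,253.5,.044),('knobtop',324,254,.084),('plate l',381,150,.07),('plate r',369,200,.07),('pad1',531,158,.034),('pad2',495,264,.034)]:
  print(n,wray(c,s,u,v,h).round(1))
print(L2W([0,0]),L2W([0,66]),lever_wp(.25,0,0))
E
```

```text
hub [517.1 -62.2  44. ]
knobtop [440.6 -65.4  84. ]
plate l [466.6  28.1  70. ]
plate r [467.6 -15.   70. ]
pad1 [626.9  64.   34. ]
pad2 [625.4 -53.8  34. ]
[517.5 -62.4] [518.4215039    3.59356658] [np.float64(444.57957939688714), np.float64(-79.9388785007798), 0, np.float64(-76.47605512172942)]
```

arm_command(
  targets=[
    {"dp": [2.5,32,0.5],"twist": 0,"jaw": 0},
    {"dp": [2.5,32,0.5],"twist": 0,"jaw": 0},
    {"dp": [2.5,32,0.5],"twist": 0,"jaw": 0},
    {"dp": [2.5,32,0.5],"twist": 0,"jaw": 0},
    {"dp": [0,24,0],"twist": 0,"jaw": 0},
    {"dp": [0,23,0],"twist": 0,"jaw": 0},
    {"dp": [0,0,0],"twist": 0,"jaw": 0},
    {"dp": [0,0,0],"twist": 0,"jaw": 0},
  ],
)

```text
time_s: 2.65
ee_pos: [0.4371, -0.0473, 0.0564]
orientation: [-90.1, 0.0, -76.8]
contact_force: [0.3, 0.2, 0.7]
gripper_width: -0.0002
```

```bash
python3 - <<'E'
from h import *
print([np.round(lever_wp(t,-20,55),1) for t in (.25,)])
plan([lever_wp(.25,-20,55)]+[lever_wp(t,-20,55) for t in np.arange(.4,1.01,.1)],100)
E
```

```text
[array([439.9, -60.5,  55. , -76.5])]
cur [437.1 -47.3  56.4 -76.8]
[np.float64(13.5), np.float64(1.4), np.float64(-0.3)] -0.005
  -> [439.9 -60.5  55.  -76.5]
[np.float64(5.7), np.float64(-0.0), np.float64(-1.1)] -0.075
[np.float64(5.6), np.float64(-0.0), np.float64(-1.5)] -0.075
  -> [440.5 -72.1  55.  -67.9]
[np.float64(7.6), np.float64(-0.0), np.float64(-1.6)] -0.1
  -> [441.8 -79.8  55.  -62.2]
[np.float64(7.6), np.float64(-0.0), np.float64(-1.6)] -0.1
  -> [444.  -87.2  55.  -56.4]
[np.float64(7.6), np.float64(-0.0), np.float64(-1.6)] -0.1
  -> [446.8 -94.4  55.  -50.7]
[np.float64(7.6), np.float64(-0.0), np.float64(-1.6)] -0.1
  -> [ 450.3 -101.3   55.   -45. ]
[np.float64(7.6), np.float64(-0.0), np.float64(-1.6)] -0.1
  -> [ 454.6 -107.8   55.   -39.2]
[np.float64(7.6), np.float64(-0.0), np.float64(-1.6)] -0.1
  -> [ 459.4 -113.9   55.   -33.5]
```

arm_command(
  targets=[
    {"dp": [7,1,0],"twist": 0,"jaw": 0},
    {"dp": [6.5,0,0],"twist": 0,"jaw": 0},
    {"dp": [5.7,0,-1.1],"twist": -0.075,"jaw": 0},
    {"dp": [5.6,0,-1.5],"twist": -0.075,"jaw": 0},
    {"dp": [7.6,0,-1.6],"twist": -0.1,"jaw": 0},
    {"dp": [7.6,0,-1.6],"twist": -0.1,"jaw": 0},
    {"dp": [7.6,0,-1.6],"twist": -0.1,"jaw": 0},
    {"dp": [0,0,0],"twist": 0,"jaw": 0},
  ],
)

```text
time_s: 3.45
ee_pos: [0.448, -0.0964, 0.0562]
orientation: [-89.9, -0.1, -51.1]
contact_force: [-1.0, -0.5, 0.1]
gripper_width: 0.0001
```

```bash
cat >> h.py <<'E'
def knob(c):
    P=pts(c);h=cv2.cvtColor(c['pixels'],cv2.COLOR_RGB2HSV);r=np.zeros((480,640),bool);r[180:345,230:370]=1
    m=r&((h[...,0]<6)|(h[...,0]>174))&(h[...,1]>150)&(h[...,2]>60)&(P[...,2]>.05)&(P[...,2]<.1)
    q=P[m];k=np.median(q,0)*1000 if len(q) else np.zeros(3);d=k[:2]-PIV
    return len(q),k.round(1),'theta',round(float(np.arctan2(-d[1],-d[0])-FY),3)
E
python3 - <<'E'
from h import *
print(get_state()['contact_force'].round(1),knob(dict(np.load('pics/t1.png.npz'))))
c=shot('top','t2.png');print(knob(c))
cv2.imwrite('pics/t2c.png',cv2.resize(c['pixels'][170:345,150:350,::-1],None,fx=3,fy=3))
print([np.degrees(0)]);plan([lever_wp(t,-20,55) for t in np.arange(.7,1.81,.1)],100)
E
```

```text
[-1.  -0.5  0.1] (117, array([442.4, -80.4,  84.2]), 'theta', 0.249)
(0, array([0., 0., 0.]), 'theta', -0.106)
[np.float64(0.0)]
cur [447.9 -96.1  56.1 -51.3]
[np.float64(-2.0), np.float64(1.1), np.float64(0.2)] -0.01
  -> [446.8 -94.4  55.  -50.7]
[np.float64(7.6), np.float64(-0.0), np.float64(-1.6)] -0.1
  -> [ 450.3 -101.3   55.   -45. ]
[np.float64(7.6), np.float64(-0.0), np.float64(-1.6)] -0.1
  -> [ 454.6 -107.8   55.   -39.2]
[np.float64(7.6), np.float64(-0.0), np.float64(-1.6)] -0.1
  -> [ 459.4 -113.9   55.   -33.5]
[np.float64(7.6), np.float64(-0.0), np.float64(-1.6)] -0.1
  -> [ 464.9 -119.4   55.   -27.8]
[np.float64(7.6), np.float64(-0.0), np.float64(-1.6)] -0.1
  -> [ 470.8 -124.4   55.   -22. ]
[np.float64(7.6), np.float64(-0.0), np.float64(-1.6)] -0.1
  -> [ 477.2 -128.8   55.   -16.3]
[np.float64(7.6), np.float64(-0.0), np.float64(-1.6)] -0.1
  -> [ 484.1 -132.4   55.   -10.6]
[np.float64(7.6), np.float64(-0.0), np.float64(-1.6)] -0.1
  -> [ 491.2 -135.4   55.    -4.9]
[np.float64(7.6), np.float64(-0.0), np.float64(-1.6)] -0.1
  -> [ 498.6 -137.7   55.     0.9]
[np.float64(7.6), np.float64(-0.0), np.float64(-1.6)] -0.1
  -> [ 506.3 -139.2   55.     6.6]
[np.float64(7.6), np.float64(-0.0), np.float64(-1.6)] -0.1
  -> [ 514.  -139.9   55.    12.3]
```

View pics/t2c.png

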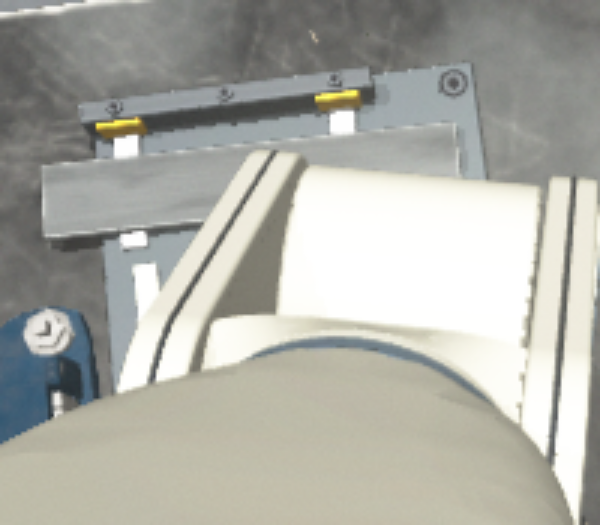

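The arm hides the fixture from the top camera. I switch to the scene and wrist views for the knob.

```bash
cat >> h.py <<'E'
def knob2(c):
    P=pts(c);h=cv2.cvtColor(c['pixels'],cv2.COLOR_RGB2HSV)
    m=((h[...,0]<6)|(h[...,0]>174))&(h[...,1]>150)&(h[...,2]>60)&(P[...,2]>.045)&(P[...,2]<.09)&(abs(P[...,0]-.5175)<.11)&(abs(P[...,1]+.06)<.11)
    q=P[m];k=np.median(q,0)*1000 if len(q) else np.zeros(3)
    v=k[:2]-np.linalg.inv(c['world_to_cam'])[:2,3]*1000; k[:2]+=8*v/np.linalg.norm(v); d=k[:2]-PIV
    return len(q),k.round(1),np.hypot(*d).round(1),'theta',round(float(np.arctan2(-d[1],-d[0])-FY),3)
E
python3 - <<'E'
from h import *
print(knob2(dict(np.load('pics/s1.png.npz'))))
c=shot('scene','s2.png');print(knob2(c))
w=shot('wrist','w2.png')
cv2.imwrite('pics/w2c.png',np.vstack([cv2.resize(w['pixels'][120:420,200:500,::-1],(400,400)),]))
cv2.imwrite('pics/b2.png',np.hstack([cv2.resize(w['pixels'][120:420,200:500,::-1],(400,400)),cv2.resize(c['pixels'][180:380,260:460,::-1],(400,400))]))
E
```

```text
(153, array([444.3, -79.7,  70.4]), np.float64(75.3), 'theta', 0.247)
(173, array([ 461.9, -112.9,   67.6]), np.float64(75.1), 'theta', 0.752)
```

View pics/b2.png

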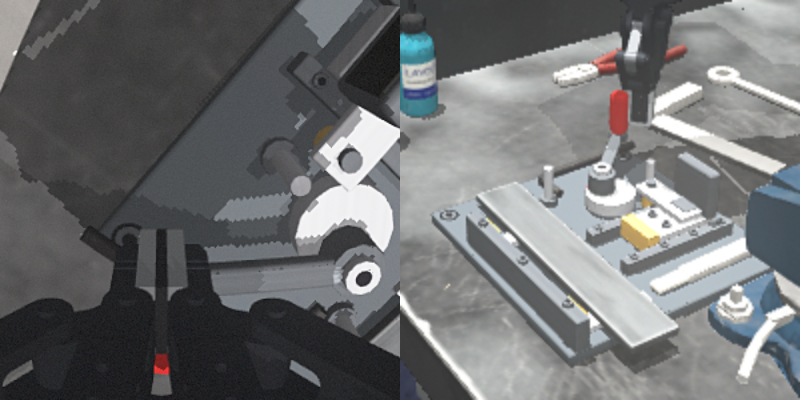

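Left: closed fingers behind the knob, with the lever turning. Right: scene view with the knob upright at (620,112) beside the fingertip. Theta is 0.75 and the measured knob radius is 75.1 mm, so pushing works.

arm_command(
  targets=[
    {"dp": [7.6,0.5,-1.6],"twist": -0.1,"jaw": 0},
    {"dp": [7.6,0,-1.6],"twist": -0.1,"jaw": 0},
    {"dp": [7.6,0,-1.6],"twist": -0.1,"jaw": 0},
    {"dp": [7.6,0,-1.6],"twist": -0.1,"jaw": 0},
    {"dp": [7.6,0,-1.6],"twist": -0.1,"jaw": 0},
    {"dp": [7.6,0,-1.6],"twist": -0.1,"jaw": 0},
    {"dp": [7.6,0,-1.6],"twist": -0.1,"jaw": 0},
    {"dp": [7.6,0,-1.6],"twist": -0.1,"jaw": 0},
    {"dp": [0,0,0],"twist": 0,"jaw": 0},
  ],
)

```text
time_s: 4.5
ee_pos: [0.4916, -0.1365, 0.0548]
orientation: [-90.0, 0.0, -5.3]
contact_force: [-0.3, -0.6, 0.1]
gripper_width: 0.0
```

```bash
python3 - <<'E'
from h import *
c=shot('scene','s3.png');print(knob2(c),get_state()['contact_force'].round(1))
plan([lever_wp(t,-20,55,22) for t in np.arange(1.55,2.33,.1)],100)
E
```

```text
(182, array([ 511.9, -137.5,   67. ]), np.float64(75.4), 'theta', 1.511) [-0.5  0.  -0.3]
cur [ 491.6 -136.5   54.8   -5.4]
[np.float64(3.3), np.float64(-0.2), np.float64(0.2)] -0.06
  -> [ 494.9 -136.7   55.    -2. ]
[np.float64(7.6), np.float64(-0.0), np.float64(-1.6)] -0.1
  -> [ 502.4 -138.5   55.     3.7]
[np.float64(7.6), np.float64(-0.0), np.float64(-1.6)] -0.1
  -> [ 510.1 -139.7   55.     9.5]
[np.float64(7.6), np.float64(-0.0), np.float64(-1.6)] -0.1
  -> [ 517.9 -140.    55.    15.2]
[np.float64(7.6), np.float64(-0.0), np.float64(-1.6)] -0.1
  -> [ 525.6 -139.6   55.    20.9]
[np.float64(7.6), np.float64(-0.0), np.float64(-1.6)] -0.019
  -> [ 533.3 -138.4   55.    22. ]
[np.float64(7.7), np.float64(-0.0), np.float64(-1.0)] -0.0
  -> [ 540.8 -136.4   55.    22. ]
[np.float64(7.8), np.float64(-0.0), np.float64(-0.2)] -0.0
  -> [ 548.1 -133.8   55.    22. ]
```

arm_command(
  targets=[
    {"dp": [3.3,0,0],"twist": -0.06,"jaw": 0},
    {"dp": [7.6,0,-1.6],"twist": -0.1,"jaw": 0},
    {"dp": [7.6,0,-1.6],"twist": -0.1,"jaw": 0},
    {"dp": [7.6,0,-1.6],"twist": -0.1,"jaw": 0},
    {"dp": [7.6,0,-1.6],"twist": -0.1,"jaw": 0},
    {"dp": [7.6,0,-1.6],"twist": -0.02,"jaw": 0},
    {"dp": [7.7,0,-1],"twist": 0,"jaw": 0},
    {"dp": [0,0,0],"twist": 0,"jaw": 0},
  ],
)

```text
time_s: 5.35
ee_pos: [0.5414, -0.1359, 0.0547]
orientation: [-90.0, -0.0, 22.1]
contact_force: [-0.9, 0.1, 0.3]
gripper_width: 0.0002
```

```bash
python3 - <<'E'
from h import *
c=shot('scene','s4.png');print(knob2(c),get_state()['contact_force'].round(1))
plan([lever_wp(t,-20,55,22) for t in np.arange(2.2,2.35,.05)],100)
E
```

```text
(190, array([ 558.5, -126.1,   67.9]), np.float64(75.8), 'theta', 2.156) [-1.4 -0.4 -0.7]
cur [ 541.5 -136.1   54.9   22.1]
[np.float64(3.1), np.float64(-0.1), np.float64(-0.3)] 0.002
  -> [ 544.5 -135.2   55.    22. ]
[np.float64(3.9), np.float64(-0.0), np.float64(-0.0)] -0.0
  -> [ 548.1 -133.8   55.    22. ]
[np.float64(3.9), np.float64(-0.0), np.float64(0.2)] -0.0
  -> [ 551.6 -132.1   55.    22. ]
```

arm_command(
  targets=[
    {"dp": [3,0,0],"twist": 0,"jaw": 0},
    {"dp": [3,0,0],"twist": 0,"jaw": 0},
    {"dp": [3,0,0],"twist": 0,"jaw": 0},
    {"dp": [0,0,0],"twist": 0,"jaw": 0},
  ],
)

```text
time_s: 5.8
ee_pos: [0.5489, -0.1327, 0.0547]
orientation: [-90.0, 0.0, 22.2]
contact_force: [-4.6, 0.5, 0.4]
gripper_width: -0.0002
```

```bash
python3 - <<'E'
from h import *
c=shot('scene','s5.png');print(knob2(c),get_state()['contact_force'].round(1))
E
```

```text
(190, array([ 565.3, -121. ,   67.9]), np.float64(75.7), 'theta', 2.269) [-3.5  0.5  0.3]
```

arm_command(
  targets=[
    {"dp": [1.5,0,0],"twist": 0,"jaw": 0},
    {"dp": [1,0,0],"twist": 0,"jaw": 0},
    {"dp": [0,0,0],"twist": 0,"jaw": 0},
  ],
)

```text
time_s: 6.15
ee_pos: [0.5492, -0.1325, 0.0546]
orientation: [-89.9, 0.2, 22.3]
contact_force: [-11.1, -5.4, 5.4]
gripper_width: -0.0
```

```bash
python3 - <<'E'
from h import *
c=shot('scene','s6.png');print(knob2(c),get_state()['contact_force'].round(1))
x,y=lever_wp(2.27,-35,0)[:2]
w=[*L2W([-80,66]),0,-0.8]
plan([[x,y,55,22],[x,y,120,22],[w[0],w[1],120,-.8],[w[0],w[1],52,-.8]],45)
E
```

```text
(190, array([ 565. , -121.1,   67.4]), np.float64(75.6), 'theta', 2.265) [-11.   -4.4   5.1]
cur [ 549.2 -132.5   54.6   22.2]
[np.float64(-14.3), np.float64(-0.4), np.float64(-5.1)] 0.004
  -> [ 537.9 -142.6   55.    22. ]
[np.float64(0.0), np.float64(-32.5), np.float64(0.0)] -0.0
[np.float64(0.0), np.float64(-32.5), np.float64(0.0)] -0.0
  -> [ 537.9 -142.6  120.    22. ]
[np.float64(-9.3), np.float64(-0.0), np.float64(43.5)] 0.099
[np.float64(-13.5), np.float64(-0.0), np.float64(42.3)] 0.099
[np.float64(-17.7), np.float64(-0.0), np.float64(40.8)] 0.099
[np.float64(-21.6), np.float64(-0.0), np.float64(38.8)] 0.099
  -> [438.4   4.7 120.   -0.8]
[np.float64(-0.0), np.float64(34.0), np.float64(0.0)] 0.0
[np.float64(-0.0), np.float64(34.0), np.float64(0.0)] 0.0
  -> [438.4   4.7  52.   -0.8]
```

The lever is on its far stop: theta stays at 2.265 while the force rises to 12 N. Now I go round behind the push plate.

arm_command(
  targets=[
    {"dp": [-10,0,-3],"twist": 0,"jaw": 0},
    {"dp": [-7,0,-2],"twist": 0,"jaw": 0},
    {"dp": [0,-33,0],"twist": 0,"jaw": 0},
    {"dp": [0,-33,0],"twist": 0,"jaw": 0},
    {"dp": [-9,0,43.5],"twist": 0.1,"jaw": 0},
    {"dp": [-13.5,0,42],"twist": 0.1,"jaw": 0},
    {"dp": [-17.5,0,41],"twist": 0.1,"jaw": 0},
    {"dp": [-21.5,0,39],"twist": 0.1,"jaw": 0},
    {"dp": [0,0,0],"twist": 0,"jaw": 0},
  ],
)

```text
time_s: 7.1
ee_pos: [0.4349, 0.0068, 0.1208]
orientation: [-90.0, 0.1, -0.7]
contact_force: [-0.4, -0.5, 0.7]
gripper_width: -0.0
```

```bash
cat >> h.py <<'E'
def blob(P,lo,hi,x0,x1,y0,y1):
    m=(P[...,2]>lo)&(P[...,2]<hi)&(P[...,0]>x0)&(P[...,0]<x1)&(P[...,1]>y0)&(P[...,1]<y1); return P[m]*1000
E
python3 - <<'E'
from h import *
c=shot('scene','s7.png');print(knob2(c),get_state()['contact_force'].round(1))
w=[*L2W([-80,66]),0,-0.8]
plan([[w[0],w[1],120,-.8],[w[0],w[1],52,-.8]],45)
for f in('s1.png','s7.png'):
  P=pts(dict(np.load(f'pics/{f}.npz')));q=blob(P,.045,.066,.44,.58,-.017,.025);print(len(q),np.median(q,0).round(1),np.percentile(q[:,0],[2,98]))
E
```

```text
(193, array([ 565.5, -120.9,   67.7]), np.float64(75.7), 'theta', 2.272) [ 0.6 -0.2  0. ]
cur [437.4   5.5 121.2  -0.5]
[np.float64(1.0), np.float64(1.2), np.float64(-0.8)] 0.005
  -> [438.4   4.7 120.   -0.8]
[np.float64(0.0), np.float64(34.0), np.float64(0.0)] -0.0
[np.float64(0.0), np.float64(34.0), np.float64(0.0)] -0.0
  -> [438.4   4.7  52.   -0.8]
201 [475.8   6.8  55.5] [467.78276014 477.61401515]
204 [475.9   6.4  55.5] [469.73871897 477.56355361]
```

arm_command(
  targets=[
    {"dp": [0,34,-1],"twist": 0,"jaw": 0},
    {"dp": [0,35,0],"twist": 0,"jaw": 0},
    {"dp": [8,0,0],"twist": 0,"jaw": 0},
    {"dp": [8,0,0],"twist": 0,"jaw": 0},
    {"dp": [6,0,0],"twist": 0,"jaw": 0},
    {"dp": [6,0,0],"twist": 0,"jaw": 0},
    {"dp": [6,0,0],"twist": 0,"jaw": 0},
    {"dp": [6,0,0],"twist": 0,"jaw": 0},
    {"dp": [0,0,0],"twist": 0,"jaw": 0},
  ],
)

```text
time_s: 8.05
ee_pos: [0.4803, 0.0027, 0.0526]
orientation: [-90.0, -0.2, -0.7]
contact_force: [-0.7, 0.0, -0.9]
gripper_width: 0.0001
```

```bash
cat >> h.py <<'E'
def status(f):
    s=get_state();c=shot('scene',f);print('t',s['time_s'],knob2(c),'F',s['contact_force'].round(1),'ee',s['ee_pos'].round(4)*1000)
    measure(c)
def measure(c):
    P=pts(c);q=blob(P,.045,.066,.44,.58,-.017,.025);print('plate front x',np.median(q[:,0]).round(1) if len(q) else None,len(q))
    q=blob(P,.0215,.0275,.55,.635,-.14,.125)
    # edges of bar top: front (fence side) x as line over y
    r=[]
    for y in range(-100,96,6):
        k=q[(abs(q[:,1]-y)<3)]
        if len(k)>5:r.append((y,k[:,0].min(),k[:,0].max()))
    r=np.array(r)
    if len(r)<3: print('bar not seen',len(q));return
    for j in(1,2):
        p=np.polyfit(r[:,0],r[:,j],1);print('bar edge',j,'slope',p[0].round(4),'x at y=4',np.polyval(p,4).round(1),'sd',np.std(r[:,j]-np.polyval(p,r[:,0])).round(2),len(r))
E
python3 - <<'E'
from h import *
measure(dict(np.load('pics/s1.png.npz')))
status('s8.png')
E
```

```text
plate front x 475.8 201
bar edge 1 slope 0.0499 x at y=4 570.8 sd 8.47 33
bar edge 2 slope 0.0379 x at y=4 615.5 sd 0.64 33
t 8.05 (194, array([ 565.4, -121.1,   67.3]), np.float64(75.8), 'theta', 2.27) F [-0.7  0.  -0.9] ee [480.3   2.7  52.6]
plate front x 504.4 250
bar edge 1 slope 0.0402 x at y=4 568.1 sd 8.92 33
bar edge 2 slope 0.0502 x at y=4 616.1 sd 2.74 33
```

arm_command(
  targets=[
    {"dp": [5,0,0],"twist": 0,"jaw": 0},
    {"dp": [5,0,0],"twist": 0,"jaw": 0},
    {"dp": [5,0,0],"twist": 0,"jaw": 0},
    {"dp": [4,0,0],"twist": 0,"jaw": 0},
    {"dp": [0,0,0],"twist": 0,"jaw": 0},
  ],
)

```text
time_s: 8.6
ee_pos: [0.4971, 0.0025, 0.0516]
orientation: [-90.0, 0.1, -0.7]
contact_force: [-4.3, 0.5, 2.4]
gripper_width: 0.0002
```

```bash
python3 - <<'E'
from h import *
status('s9.png')
E
```

```text
t 8.6 (190, array([ 565.3, -121.2,   67.8]), np.float64(75.8), 'theta', 2.268) F [-4.3  0.5  2.4] ee [497.1   2.5  51.6]
plate front x 521.0 248
bar edge 1 slope 0.0253 x at y=4 570.2 sd 13.61 33
bar edge 2 slope 0.0155 x at y=4 621.5 sd 0.44 33
```

arm_command(
  targets=[
    {"dp": [3,0,0],"twist": 0,"jaw": 0},
    {"dp": [3,0,0],"twist": 0,"jaw": 0},
    {"dp": [2,0,0],"twist": 0,"jaw": 0},
    {"dp": [0,0,0],"twist": 0,"jaw": 0},
  ],
)

```text
time_s: 9.05
ee_pos: [0.5044, 0.0024, 0.0516]
orientation: [-90.0, 0.1, -0.7]
contact_force: [-5.9, 0.7, 3.3]
gripper_width: -0.0001
```

```bash
python3 - <<'E'
from h import *
status('s10.png')
E
```

```text
t 9.05 (193, array([ 565.3, -121.3,   67.6]), np.float64(75.8), 'theta', 2.267) F [-5.9  0.7  3.3] ee [504.4   2.4  51.6]
plate front x 528.2 251
bar edge 1 slope 0.0324 x at y=4 574.6 sd 17.34 33
bar edge 2 slope 0.0248 x at y=4 624.3 sd 1.83 33
```

arm_command(
  targets=[
    {"dp": [1.5,0,0],"twist": 0,"jaw": 0},
    {"dp": [1.5,0,0],"twist": 0,"jaw": 0},
    {"dp": [1,0,0],"twist": 0,"jaw": 0},
    {"dp": [0,0,0],"twist": 0,"jaw": 0},
  ],
)

```text
time_s: 9.5
ee_pos: [0.5065, 0.0023, 0.0514]
orientation: [-90.0, 0.3, -0.7]
contact_force: [-10.5, 0.8, 7.9]
gripper_width: -0.0002
```

```bash
python3 - <<'E'
from h import *
status('s11.png')
E
```

```text
t 9.5 (191, array([ 565. , -121.1,   68.3]), np.float64(75.5), 'theta', 2.265) F [-10.5   0.8   7.9] ee [506.5   2.3  51.4]
plate front x 530.3 250
bar edge 1 slope 0.0407 x at y=4 574.9 sd 18.65 33
bar edge 2 slope 0.0245 x at y=4 624.7 sd 2.44 33
```

arm_command(
  targets=[
    {"dp": [1,0,0],"twist": 0,"jaw": 0},
    {"dp": [1,0,0],"twist": 0,"jaw": 0},
    {"dp": [1,0,0],"twist": 0,"jaw": 0},
    {"dp": [0,0,0],"twist": 0,"jaw": 0},
  ],
)

```text
time_s: 9.95
ee_pos: [0.5065, 0.0024, 0.051]
orientation: [-90.0, 0.7, -0.7]
contact_force: [-17.4, -0.8, 13.1]
gripper_width: -0.0003
```

```bash
python3 - <<'E'
from h import *
status('s12.png')
c=dict(np.load('pics/s12.png.npz'))
cv2.imwrite('pics/s12c.png',cv2.resize(c['pixels'][240:370,270:440,::-1],None,fx=4.5,fy=4.5,interpolation=cv2.INTER_CUBIC))
E
```

```text
t 9.95 (194, array([ 565.2, -120.9,   67.8]), np.float64(75.5), 'theta', 2.269) F [-17.4  -0.8  13.1] ee [506.5   2.4  51. ]
plate front x 530.2 258
bar edge 1 slope 0.0485 x at y=4 573.9 sd 18.8 33
bar edge 2 slope 0.0291 x at y=4 624.7 sd 2.38 33
```

View pics/s12c.png

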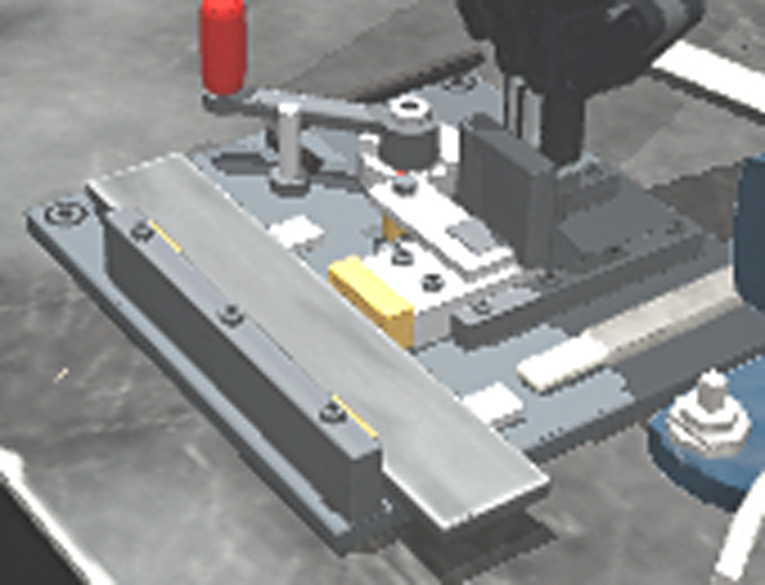

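The bar lies flush on both brass pads, the push plate hasn't moved further while the force rose from 10 to 17 N, and the lever is still on its far stop. I now retreat and go to the other side of the knob.

```bash
python3 - <<'E'
from h import *
x,y=lever_wp(2.27,36,0)[:2]
plan([[490,2.5,52,-.8],[490,2.5,125,-.8],[x,y,125,22],[x,y,55,22]],45)
E
```

```text
cur [506.4   2.4  51.   -0.7]
[np.float64(-16.4), np.float64(-1.0), np.float64(-0.1)] 0.002
  -> [490.    2.5  52.   -0.8]
[np.float64(0.0), np.float64(-36.5), np.float64(0.0)] -0.0
[np.float64(0.0), np.float64(-36.5), np.float64(0.0)] -0.0
  -> [490.    2.5 125.   -0.8]
[np.float64(26.1), np.float64(-0.0), np.float64(-24.7)] -0.099
[np.float64(23.5), np.float64(-0.0), np.float64(-27.2)] -0.099
[np.float64(20.7), np.float64(-0.0), np.float64(-29.3)] -0.099
[np.float64(17.6), np.float64(-0.0), np.float64(-31.3)] -0.099
  -> [592.8 -97.7 125.   22. ]
[np.float64(-0.0), np.float64(35.0), np.float64(0.0)] -0.0
[np.float64(-0.0), np.float64(35.0), np.float64(0.0)] -0.0
  -> [592.8 -97.7  55.   22. ]
```

arm_command(
  targets=[
    {"dp": [-10,0,0],"twist": 0,"jaw": 0},
    {"dp": [-10,0,0],"twist": 0,"jaw": 0},
    {"dp": [0,-36,0],"twist": 0,"jaw": 0},
    {"dp": [0,-36,0],"twist": 0,"jaw": 0},
    {"dp": [26,0,-25],"twist": -0.1,"jaw": 0},
    {"dp": [23.5,0,-27],"twist": -0.1,"jaw": 0},
    {"dp": [20.5,0,-29],"twist": -0.1,"jaw": 0},
    {"dp": [17.5,0,-31],"twist": -0.1,"jaw": 0},
    {"dp": [0,0,0],"twist": 0,"jaw": 0},
    {"dp": [0,0,0],"twist": 0,"jaw": 0},
  ],
)

```text
time_s: 11.0
ee_pos: [0.595, -0.0975, 0.1236]
orientation: [-90.0, -0.0, 22.1]
contact_force: [-1.5, -0.3, -0.4]
gripper_width: -0.0003
```

```bash
python3 - <<'E'
from h import *
status('s13.png')
x,y=lever_wp(2.27,36,0)[:2]
plan([[x,y,55,22]]+[lever_wp(t,20,55,22) for t in (2.27,2.2,2.1,2,1.9,1.8,1.7,1.6)],100)
print(get_state()['joint_pos'].round(0))
E
```

```text
t 11.0 (193, array([ 565.6, -120.9,   68. ]), np.float64(75.8), 'theta', 2.273) F [-1.5 -0.3 -0.4] ee [595.  -97.5 123.6]
plate front x 530.5 211
bar edge 1 slope 0.0395 x at y=4 575.1 sd 18.77 33
bar edge 2 slope 0.0274 x at y=4 624.8 sd 2.57 33
cur [594.2 -96.8 123.5  22.2]
[np.float64(-1.6), np.float64(68.5), np.float64(-0.3)] 0.003
  -> [592.8 -97.7  55.   22. ]
[np.float64(-15.3), np.float64(-0.0), np.float64(-4.7)] -0.0
  -> [ 580.4 -107.8   55.    22. ]
[np.float64(-4.7), np.float64(-0.0), np.float64(-2.7)] -0.0
  -> [ 577.1 -112.1   55.    22. ]
[np.float64(-7.0), np.float64(-0.0), np.float64(-3.3)] -0.0
  -> [ 571.9 -117.8   55.    22. ]
[np.float64(-7.3), np.float64(-0.0), np.float64(-2.6)] -0.0
  -> [ 566.1 -123.    55.    22. ]
[np.float64(-7.5), np.float64(-0.0), np.float64(-1.9)] 0.069
  -> [ 559.8 -127.5   55.    18.1]
[np.float64(-7.6), np.float64(-0.0), np.float64(-1.6)] 0.1
  -> [ 553.1 -131.4   55.    12.3]
[np.float64(-7.6), np.float64(-0.0), np.float64(-1.6)] 0.1
  -> [ 546.  -134.6   55.     6.6]
[np.float64(-7.6), np.float64(-0.0), np.float64(-1.6)] 0.1
  -> [ 538.6 -137.1   55.     0.9]
[ -10.   30.  100.    0.   49. -123.]
```

arm_command(
  targets=[
    {"dp": [0,34,0],"twist": 0,"jaw": 0},
    {"dp": [0,34,0],"twist": 0,"jaw": 0},
    {"dp": [-8,0,-2.5],"twist": 0,"jaw": 0},
    {"dp": [-8,0,-2.5],"twist": 0,"jaw": 0},
    {"dp": [-5,0,-2.7],"twist": 0,"jaw": 0},
    {"dp": [-7,0,-3.3],"twist": 0,"jaw": 0},
    {"dp": [-7.3,0,-2.6],"twist": 0,"jaw": 0},
    {"dp": [-7.5,0,-1.9],"twist": 0.07,"jaw": 0},
    {"dp": [-7.6,0,-1.6],"twist": 0.1,"jaw": 0},
    {"dp": [0,0,0],"twist": 0,"jaw": 0},
  ],
)

```text
time_s: 12.05
ee_pos: [0.5543, -0.1326, 0.0569]
orientation: [-90.1, -0.1, 12.4]
contact_force: [0.3, 0.4, 0.3]
gripper_width: 0.0003
```

```bash
python3 - <<'E'
from h import *
status('s14.png')
plan([lever_wp(t,20,55,22) for t in np.arange(1.7,.75,-.1)],100)
E
```

```text
t 12.05 (114, array([ 532.2, -135. ,   64.1]), np.float64(74.1), 'theta', 1.784) F [0.3 0.4 0.3] ee [ 554.3 -132.6   56.9]
plate front x 530.4 213
bar edge 1 slope 0.0245 x at y=4 574.6 sd 18.9 33
bar edge 2 slope 0.0271 x at y=4 624.7 sd 3.01 33
cur [ 554.2 -132.3   56.6   12.6]
[np.float64(-8.5), np.float64(1.6), np.float64(-0.5)] 0.104
  -> [ 546.  -134.6   55.     6.6]
[np.float64(-7.6), np.float64(-0.0), np.float64(-1.6)] 0.1
  -> [ 538.6 -137.1   55.     0.9]
[np.float64(-7.6), np.float64(-0.0), np.float64(-1.6)] 0.1
  -> [ 531.1 -138.8   55.    -4.9]
[np.float64(-7.6), np.float64(-0.0), np.float64(-1.6)] 0.1
  -> [ 523.4 -139.8   55.   -10.6]
[np.float64(-7.6), np.float64(-0.0), np.float64(-1.6)] 0.1
  -> [ 515.6 -140.    55.   -16.3]
[np.float64(-7.6), np.float64(-0.0), np.float64(-1.6)] 0.1
  -> [ 507.9 -139.4   55.   -22. ]
[np.float64(-7.6), np.float64(-0.0), np.float64(-1.6)] 0.1
  -> [ 500.2 -138.1   55.   -27.8]
[np.float64(-7.6), np.float64(-0.0), np.float64(-1.6)] 0.1
  -> [ 492.8 -136.    55.   -33.5]
[np.float64(-7.6), np.float64(-0.0), np.float64(-1.6)] 0.1
  -> [ 485.6 -133.1   55.   -39.2]
[np.float64(-7.6), np.float64(-0.0), np.float64(-1.6)] 0.1
  -> [ 478.7 -129.6   55.   -45. ]
```

arm_command(
  targets=[
    {"dp": [-8,1,-1],"twist": 0.1,"jaw": 0},
    {"dp": [-7.6,0,-1.6],"twist": 0.1,"jaw": 0},
    {"dp": [-7.6,0,-1.6],"twist": 0.1,"jaw": 0},
    {"dp": [-7.6,0,-1.6],"twist": 0.1,"jaw": 0},
    {"dp": [-7.6,0,-1.6],"twist": 0.1,"jaw": 0},
    {"dp": [-7.6,0,-1.6],"twist": 0.1,"jaw": 0},
    {"dp": [0,0,0],"twist": 0,"jaw": 0},
  ],
)

```text
time_s: 12.8
ee_pos: [0.5087, -0.1397, 0.0554]
orientation: [-90.0, -0.1, -21.8]
contact_force: [0.7, -1.0, 0.0]
gripper_width: 0.0002
```

```bash
python3 - <<'E'
from h import *
status('s15.png')
plan([lever_wp(t,20,55,22) for t in np.arange(1.1,.05,-.1)],100)
E
```

```text
t 12.8 (163, array([ 490.1, -132.9,   67.6]), np.float64(75.6), 'theta', 1.214) F [ 0.7 -1.   0. ] ee [ 508.7 -139.7   55.4]
plate front x 530.4 216
bar edge 1 slope 0.0415 x at y=4 575.0 sd 18.74 33
bar edge 2 slope 0.0265 x at y=4 624.7 sd 2.46 33
cur [ 508.8 -139.4   55.2  -21.7]
[np.float64(-8.4), np.float64(0.2), np.float64(-1.9)] 0.106
  -> [ 500.2 -138.1   55.   -27.8]
[np.float64(-7.6), np.float64(-0.0), np.float64(-1.6)] 0.1
  -> [ 492.8 -136.    55.   -33.5]
[np.float64(-7.6), np.float64(-0.0), np.float64(-1.6)] 0.1
  -> [ 485.6 -133.1   55.   -39.2]
[np.float64(-7.6), np.float64(-0.0), np.float64(-1.6)] 0.1
  -> [ 478.7 -129.6   55.   -45. ]
[np.float64(-7.6), np.float64(-0.0), np.float64(-1.6)] 0.1
  -> [ 472.1 -125.4   55.   -50.7]
[np.float64(-7.6), np.float64(-0.0), np.float64(-1.6)] 0.1
  -> [ 466.1 -120.5   55.   -56.4]
[np.float64(-7.6), np.float64(-0.0), np.float64(-1.6)] 0.1
  -> [ 460.5 -115.1   55.   -62.2]
[np.float64(-7.6), np.float64(-0.0), np.float64(-1.6)] 0.1
  -> [ 455.5 -109.2   55.   -67.9]
[np.float64(-7.6), np.float64(-0.0), np.float64(-1.6)] 0.1
  -> [ 451.2 -102.7   55.   -73.6]
[np.float64(-7.6), np.float64(-0.0), np.float64(-1.6)] 0.1
  -> [447.5 -95.9  55.  -79.3]
[np.float64(-7.6), np.float64(-0.0), np.float64(-1.6)] 0.1
  -> [444.5 -88.8  55.  -85.1]
```

arm_command(
  targets=[
    {"dp": [-8,0,-1.8],"twist": 0.1,"jaw": 0},
    {"dp": [-7.6,0,-1.6],"twist": 0.1,"jaw": 0},
    {"dp": [-7.6,0,-1.6],"twist": 0.1,"jaw": 0},
    {"dp": [-7.6,0,-1.6],"twist": 0.1,"jaw": 0},
    {"dp": [-7.6,0,-1.6],"twist": 0.1,"jaw": 0},
    {"dp": [-7.6,0,-1.6],"twist": 0.1,"jaw": 0},
    {"dp": [0,0,0],"twist": 0,"jaw": 0},
  ],
)

```text
time_s: 13.55
ee_pos: [0.4659, -0.1199, 0.0549]
orientation: [-90.0, 0.0, -56.1]
contact_force: [-1.0, -1.2, -0.4]
gripper_width: -0.0005
```

```bash
python3 - <<'E'
from h import *
status('s16.png')
plan([lever_wp(t,20,55,22) for t in np.arange(.5,-.11,-.1)],100)
E
```

```text
t 13.55 (179, array([ 455.2, -104. ,   67.5]), np.float64(74.9), 'theta', 0.603) F [-1.  -1.2 -0.4] ee [ 465.9 -119.9   54.9]
plate front x 530.6 209
bar edge 1 slope 0.0395 x at y=4 574.9 sd 18.62 33
bar edge 2 slope 0.0239 x at y=4 624.8 sd 2.83 33
cur [ 466.1 -119.9   54.8  -56. ]
[np.float64(-7.1), np.float64(-0.2), np.float64(-1.9)] 0.108
  -> [ 460.5 -115.1   55.   -62.2]
[np.float64(-7.6), np.float64(-0.0), np.float64(-1.6)] 0.1
  -> [ 455.5 -109.2   55.   -67.9]
[np.float64(-7.6), np.float64(-0.0), np.float64(-1.6)] 0.1
  -> [ 451.2 -102.7   55.   -73.6]
[np.float64(-7.6), np.float64(-0.0), np.float64(-1.6)] 0.1
  -> [447.5 -95.9  55.  -79.3]
[np.float64(-7.6), np.float64(-0.0), np.float64(-1.6)] 0.1
  -> [444.5 -88.8  55.  -85.1]
[np.float64(-7.6), np.float64(-0.0), np.float64(-1.6)] 0.1
  -> [442.2 -81.4  55.  -90.8]
[np.float64(-7.6), np.float64(-0.0), np.float64(-1.6)] 0.1
  -> [440.7 -73.7  55.  -96.5]
```

arm_command(
  targets=[
    {"dp": [-7.3,0,-1.8],"twist": 0.1,"jaw": 0},
    {"dp": [-7.6,0,-1.6],"twist": 0.1,"jaw": 0},
    {"dp": [-7.6,0,-1.6],"twist": 0.1,"jaw": 0},
    {"dp": [-7.6,0,-1.6],"twist": 0.1,"jaw": 0},
    {"dp": [-6,0,-1.4],"twist": 0.08,"jaw": 0},
    {"dp": [0,0,0],"twist": 0,"jaw": 0},
  ],
)

```text
time_s: 14.2
ee_pos: [0.4453, -0.09, 0.0548]
orientation: [-90.0, 0.0, -83.5]
contact_force: [-0.2, 0.2, -0.4]
gripper_width: -0.0003
```

```bash
python3 - <<'E'
from h import *
status('s17.png')
plan([lever_wp(t,20,55,22) for t in (0,-.05)],100)
E
```

```text
t 14.2 (182, array([443.2, -71.2,  67.6]), np.float64(74.8), 'theta', 0.132) F [-0.2  0.2 -0.4] ee [445.3 -90.   54.8]
plate front x 530.6 217
bar edge 1 slope 0.0412 x at y=4 575.0 sd 18.52 33
bar edge 2 slope 0.025 x at y=4 624.9 sd 2.88 33
cur [445.3 -90.   54.7 -83.5]
[np.float64(-9.0), np.float64(-0.3), np.float64(-2.0)] 0.128
  -> [442.2 -81.4  55.  -90.8]
[np.float64(-3.8), np.float64(-0.0), np.float64(-0.9)] 0.05
  -> [441.4 -77.6  55.  -93.7]
```

arm_command(
  targets=[
    {"dp": [-4.5,0,-1],"twist": 0.06,"jaw": 0},
    {"dp": [-4.5,0,-1],"twist": 0.06,"jaw": 0},
    {"dp": [-2,0,0],"twist": 0,"jaw": 0},
    {"dp": [-1,0,0],"twist": 0,"jaw": 0},
    {"dp": [0,0,0],"twist": 0,"jaw": 0},
  ],
)

```text
time_s: 14.75
ee_pos: [0.4425, -0.0801, 0.0548]
orientation: [-90.0, -0.1, -90.3]
contact_force: [-3.4, -15.8, 1.1]
gripper_width: -0.0002
```

```bash
python3 - <<'E'
from h import *
status('s18.png')
E
```

```text
t 14.75 (194, array([442.7, -62.2,  67.7]), np.float64(74.8), 'theta', 0.012) F [ -3.4 -15.8   1.1] ee [442.5 -80.1  54.8]
plate front x 530.6 221
bar edge 1 slope 0.053 x at y=4 573.9 sd 18.77 33
bar edge 2 slope 0.022 x at y=4 624.8 sd 2.65 33
```

arm_command(
  targets=[
    {"dp": [-2,0,0],"twist": 0,"jaw": 0},
    {"dp": [-2,0,0],"twist": 0,"jaw": 0},
    {"dp": [-1,0,0],"twist": 0,"jaw": 0},
    {"dp": [0,0,0],"twist": 0,"jaw": 0},
  ],
)

```text
time_s: 15.2
ee_pos: [0.4427, -0.0789, 0.055]
orientation: [-90.0, -0.4, -90.1]
contact_force: [-7.4, -51.7, 0.2]
gripper_width: 0.0005
```

```bash
python3 - <<'E'
from h import *
status('s19.png')
E
```

```text
t 15.2 (194, array([442.5, -61.4,  67.6]), np.float64(75.0), 'theta', 0.0) F [ -7.4 -51.7   0.2] ee [442.7 -78.9  55. ]
plate front x 530.4 212
bar edge 1 slope 0.0387 x at y=4 573.6 sd 19.15 33
bar edge 2 slope 0.0235 x at y=4 624.8 sd 2.63 33
```

The lever is hard on the first stop: theta 0.000 at 52 N, no further motion. I retreat and check.

arm_command(
  targets=[
    {"dp": [6,0,0],"twist": 0,"jaw": 0},
    {"dp": [8,0,0],"twist": 0,"jaw": 0},
    {"dp": [10,0,0],"twist": 0,"jaw": 0},
    {"dp": [0,-40,0],"twist": 0,"jaw": 0},
    {"dp": [0,-45,0],"twist": 0,"jaw": 0},
    {"dp": [0,-45,0],"twist": 0,"jaw": 0},
    {"dp": [0,-45,0],"twist": 0,"jaw": 0},
    {"dp": [-45,0,-5],"twist": 0,"jaw": 0},
    {"dp": [-45,0,-5],"twist": 0,"jaw": 0},
    {"dp": [-45,0,-5],"twist": 0,"jaw": 0},
    {"dp": [-45,0,-5],"twist": 0,"jaw": 0},
    {"dp": [-45,0,0],"twist": 0,"jaw": 0},
  ],
)

```text
time_s: 16.45
ee_pos: [0.4239, 0.1294, 0.23]
orientation: [-90.0, 0.0, -90.5]
contact_force: [0.6, -0.1, 0.3]
gripper_width: -0.0
```

arm_command(
  targets=[
    {"dp": [-45,0,0],"twist": 0,"jaw": 0},
    {"dp": [-45,0,0],"twist": 0,"jaw": 0},
    {"dp": [-45,0,0],"twist": 0,"jaw": 0},
    {"dp": [-45,0,0],"twist": 0,"jaw": 0},
    {"dp": [0,0,0],"twist": 0,"jaw": 0},
    {"dp": [0,0,0],"twist": 0,"jaw": 0},
  ],
)

```text
time_s: 17.05
ee_pos: [0.4263, 0.3085, 0.2294]
orientation: [-90.1, -0.0, -90.4]
contact_force: [-1.2, -1.1, -0.1]
gripper_width: -0.0002
```

```bash
python3 - <<'E'
from h import *
status('s20.png')
c=shot('top','t20.png');print(knob(c))
for f in ('t1.png','t20.png'):
  d=dict(np.load(f'pics/{f}.npz'));P=pts(d);q=blob(P,.0215,.0275,.565,.65,-.15,.14)
  h=cv2.cvtColor(d['pixels'],cv2.COLOR_RGB2HSV)
  r=np.array([(y,k[:,0].min(),k[:,0].max()) for y in range(-110,105,6) for k in [q[abs(q[:,1]-y)<3]] if len(k)>5])
  print(f,[np.polyfit(r[:,0],r[:,j],1).round(3) for j in(1,2)],'holder/hex',np.median(blob(P,.016,.025,.46,.56,.03,.06),0).round(1))
cv2.imwrite('pics/t20c.png',cv2.resize(c['pixels'][180:345,150:345,::-1],None,fx=3.6,fy=3.6,interpolation=cv2.INTER_CUBIC))
E
```

```text
t 17.05 (106, array([441.1, -61.8,  77. ]), np.float64(76.4), 'theta', 0.006) F [-1.2 -1.1 -0.1] ee [426.3 308.5 229.4]
plate front x 530.5 214
bar edge 1 slope 0.0526 x at y=4 574.0 sd 18.9 33
bar edge 2 slope 0.0259 x at y=4 625.0 sd 3.02 33
(119, array([440.4, -62.7,  84.1]), 'theta', 0.018)
t1.png [array([3.50000e-02, 5.72792e+02]), array([4.50000e-02, 6.29328e+02])] holder/hex [505.   54.1  18.9]
t20.png [array([4.00000e-03, 5.83968e+02]), array([1.50000e-02, 6.32796e+02])] holder/hex [501.5  54.2  19.2]
```

View pics/t20c.png

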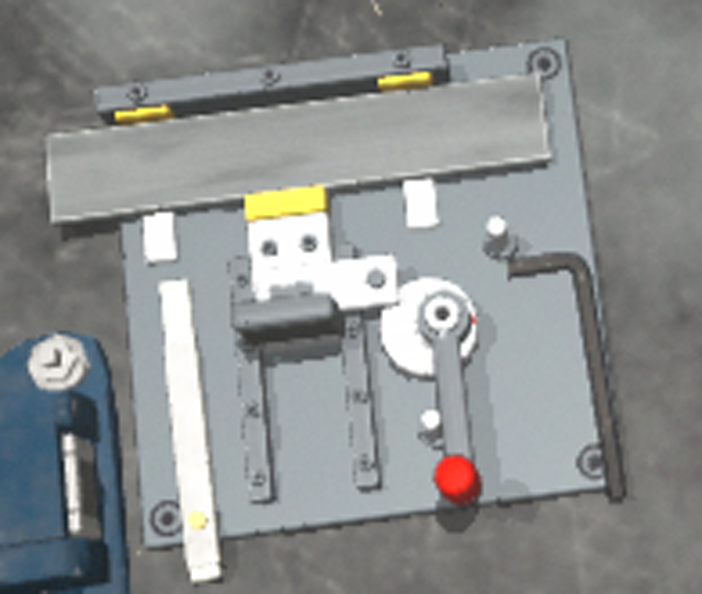

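```bash
python3 -c "
from workcell import *
print(close_job())"
```

```text
the job is handed in; nothing more can be done
None
```

The bar is seated against the fence and locked, done only with pushes from shut fingertips, in the order asked. I handed the job in at about 17 s of the 72 s allowed; no verdict was reported.

- **Lever out:** I pushed the red knob round to its far stop. The measured angle stayed at about 2.27 rad while the force rose to about 12 N.
- **Slide forward:** I pushed the plate until the bar was home. The plate stopped moving while the force rose from 10 to 17 N, after about 54.5 mm of travel from where it started.
- **Lever back:** I pushed the knob back to its first stop. It was firm there at 52 N, with the angle at 0.00 rad.

After I backed the hand away:
- **Lever:** it read 0.006 rad from the scene camera and 0.018 rad from the top camera, both within their noise.
- **Bar:** in the top view it lies on both brass pads. Its front edge slopes 0.015 against the fixture's 0.014, so it is square.
- **Slide:** it had not moved back. The cam's 2 mm take-up did not show, because the push had already brought the bar home.
- **Bystanders:** the hex key looks where it was. The soapstone holder looks unmoved too, though its depth reading shifted by about 3.5 mm in x, which I put down to noise. I did not re-measure the bottle and can; my moves stayed well away from them.

Two checks did not give usable numbers. The scene camera's bar-edge fit became unreliable once the bar touched the fence, so I relied on the top view. The top camera was also blocked by the arm while I was pushing, so I tracked the knob with the scene camera.

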